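Clamp the burette rig's cross rod with its U-bolt

ROBOT

A 6-joint arm with a two-finger parallel gripper is mounted at the origin on the work surface. World frame = base frame: x ahead of the robot, y to its left, z up, the work surface at z = 0. Lengths are in m, angles in rad, forces in N, time in s.
With the tool pointing down it reaches from about 0.35 to 0.775 m from the base axis. Payload 7.3 kg.
Tool frame: the origin (TCP) lies midway between the tips of the shut fingers; the grasp point (between the pads) lies grasp_offset behind it (grasp_offset is the distance from the TCP to the grasp point, in m); z points along the fingers, y is the line along which they close (so a half turn about z gives the same grasp; the last joint's range is limited). The gripper opens to 92 mm and grips with 3 to 60 N. Pads are 19 mm wide; open, the fingers measure 130 mm over their backs; the gripper's body (75 mm by 190 mm) begins 47 mm behind the grasp point.
Start: joints at [1.002, 0.342, 1.524, -0, 1.275, -0.146], TCP at [0.215, 0.479, 0.227] pointing down, gripper open.
Joint ranges: [-2.53, 2.53], [-0.77, 2.02], [0.04, 2.7], [-1, 4.14], [0.28, 2.66], [-3.11, 3.11]. Speed limits (rad/s): [2.57, 2.57, 3.14, 3.14, 3.14, 3.14].

INTERFACE

Orientations are given as [roll, pitch, yaw] about the fixed x, y, z axes, in that order (R = Rz(yaw) Ry(pitch) Rx(roll)).
In Python, from cell import * gives the robot as it stands.
- The arm moves only by the tool step_arm, never from a script. Its argument "plan" is a list of rows, each a list of 5 numbers: the closure, from -1 (fully open) to 1 (shut), then the shift along the tool's x, y, z in m, then the turn about the tool's z in rad. In form: [[hand, x, y, z, twist], ...]. A call has 1 to 20 rows; each row is the pose to reach, as a shift and turn from the pose commanded when the call began, along the tool's axes at that moment; what a row does not reach only later rows make up. A row lasts 1/8 s, in which the tool goes at most 62.5 mm and 10.7 degrees, less where a joint would pass 70% of its speed; a pose out of reach is approached as far as the arm can. A call with a gripper value outside its range is refused whole. The fingers move at their own pace and stop on an object; "grip_force" is the grip in N (left out, the last holds). Time passes only in rows, so rows that repeat a pose let the fingers close. It gives the time, the measured TCP pose, the force, the opening and the grip force at its end, in the units of the state.
- observe(): the state, without advancing time (a new reading comes with each control period).
- read_camera(name): name is "side" or "top"; returns a dict with "img" (400x640x3 uint8, red, green, blue), "range_z" (400x640 float32, m along the optical axis (not along the pixel's ray), 0 where there is no reading), "fx", "fy", "cx", "cy" (pixels), "R" (3x3) and "t" (3): a world point X has camera coordinates R X + t. Camera axes: x right, y down, z forward; pixel columns grow to the right and rows downward; lengths in m; the calibration is good to about 2 mm. A picture is of the moment at which its call begins.
- hand_in(): hands the job in; it is judged then, once.
The state is a dict: "time": time; "qpos": joint angles; "qvel": joint speeds; "joint_efforts": joint torques, N m; "tool_pos": TCP position; "tool_rot": TCP orientation; "contact_force": force on the tool from outside, world axes, zero at the start; "torque": the same for the moment, N m; "opening": finger opening in m; "grip_force": force on a finger pad.
Only numpy, scipy, OpenCV 4.12 (cv2) and the standard library are available. Lean on these libraries where they do the work, as an engineer would, in place of code of your own. Each camera call takes 0.05 s, during which the arm holds its last target. There are 200 camera calls.

TASK

Take the medium-sized U-bolt out of the wooden rack, straddle it over the steel rod of the grey clamp so that both its legs go through the two holes of the clamp's plate, and push it gently (never harder than about 3 kg) until the rod is fully down in its cradles with the U-bolt's crossbar resting on it; then let go. The hole plate has slid forward along the rod by up to three centimetres, so feel for the holes; push on the U-bolt, not with the gripper on the clamp, leave the other two U-bolts in the rack and keep the glassware upright.

Things in the scene. Friction and masses are not known exactly. Their poses are not given: they have to be found in the camera images.
- ubolt_mid (a point): Medium steel U-bolt, 80 mm tall, 0.12 kg, standing in a rack slot. Two 8 mm round legs 36 mm apart (centres), 46 mm long, tips bevelled 1.5 mm; crossbar 44 long (y), 10 thick (x), 10 mm high. Same either way round; own z up, y from leg to leg. Point half-way up: leg tips 40 mm below it, crossbar underside 6 and top 16 mm above it.
- ubolt_lug (a point): Middle of the flat lug on the medium U-bolt's crossbar, to hold it by: 10 mm thick (x), 30 mm long (y), 24 mm high, from the crossbar's top to the bolt's top. 28 mm above the point half-way up the bolt.
- narrow_mid (a point): The narrow U-bolt, same shape and height but with legs 26 mm apart; stays in the rack. Point half-way up.
- wide_mid (a point): The wide U-bolt, likewise, legs 46 mm apart; stays in the rack. Point half-way up.
- rack: Light wooden block 60 x 260 x 32 mm, fixed, with three slots (11 mm wide in x, 62 mm long in y, floors 10 mm above the bench, 80 mm apart along its y). Origin: centre of its underside. Which bolt stands in which slot varies.
- clamp: Grey clamp fixed to the bench: base 230 (x) by 100 mm (y), two rubber-lined cradles 92 to 108 mm from the middle along x, 81 mm high. Origin: centre of its underside; x along the rod, y across it.
- clamp_mid (a point): Point between the plate's two holes when the plate is slid back to its rear stop, at its top face, 55 mm above the bench, 16 mm behind the clamp's middle; axes as the clamp. Aluminium plate 70 (x) by 90 by 8 mm, open below; two 10 mm through holes at y = -18 and +18 mm. It now stands somewhere forward, holes 6 to 32 mm along +x (not reported, front stop at 32). Stiff slide: 8 N to move it.
- rod (a joint): How far the rod is pushed into its cradles, m: 0 raised (start), 0.008 fully down on a hard stop. Steel rod 12 mm thick, along the clamp's x at y = 0, 130 mm to the rear and 165 mm to the front; its top starts 26 mm above the hole plate and ends 18 mm above it. The rubber grips: a steady push of about 8 N moves it and it stays where it is left.
- flask_mid (a point): Small glass conical flask, 60 mm wide, 88 mm tall, half-way up; a bystander.
- beaker_mid (a point): Small glass beaker, 44 mm wide, 50 mm tall, half-way up; a bystander.

How it is judged:
By the outcome, as a careful person would: the job done as asked, in the order asked, and still so for the second after the job is handed in, with the robot touching nothing.
It also fails if it takes over 67 s, if anything falls off the work surface, if the arm or the gripper's body presses on something with over 40 N, if the wrist force passes 120 N, or if a joint passes its speed limit or range.

## Working session

There is one attempt and no reset: what is moved stays moved. The work goes in short steps, Python scripts to look and compute and a tool call to move; the robot and the scene stay as the last step left them, time stands still between calls to the robot, and variables do not carry over. Pictures are saved under pics/ and viewed, at most 10 in all, crops included, and the job is handed in when it is done.

Besides the shell and the picture viewer there is one more tool, called after ">>>" as name(argument=value, ...), one argument or row to a line, values as JSON. step_arm: Moves the arm, as the interface text tells. Its arguments: {"type":"object","properties":{"plan":{"type":"array","items":{"type":"array","items":{"type":"number"}}},"grip_force":{"type":"number"}},"required":["plan"]}

```bash
mkdir -p pics; ls; python3 - <<'E'
from cell import *
import cv2,numpy as np
s=observe(); print({k:np.round(v,3) for k,v in s.items()}); 
import cell
print([n for n in dir(cell) if not n.startswith('__')])
for n in("top","side"):
    c=read_camera(n); cv2.imwrite(f'pics/{n}0.png',c['img'][...,::-1]); np.savez(f'{n}0.npz',**c)
    print(n,c['fx'],c['cx'],c['cy'],c['R'].round(3).tolist(),c['t'].round(3))
E
```

```text
pics
{'time': np.float64(0.0), 'qpos': array([ 1.002,  0.343,  1.525,  0.   ,  1.275, -0.146]), 'qvel': array([-0.001, -0.   , -0.002, -0.   ,  0.   ,  0.002]), 'joint_efforts': array([-1.0000e-03, -4.3124e+01, -2.4422e+01,  7.2000e-02,  5.6000e-02,
       -0.0000e+00]), 'tool_pos': array([0.215, 0.478, 0.226]), 'tool_rot': array([-3.14 , -0.   ,  2.719]), 'contact_force': array([-0.787, -0.57 , -0.122]), 'torque': array([-0.014, -0.019,  0.01 ]), 'grip_force': np.float64(0.0), 'opening': np.float64(0.092)}
['IKError', 'grasp_offset', 'hand_in', 'observe', 'read_camera']
top 509.9188874944519 312.9211209605037 198.7018408145972 [[-0.051, -0.999, -0.003], [-0.975, 0.051, -0.217], [0.217, -0.008, -0.976]] [0.002 0.567 1.151]
side 384.8429446463826 320.57621940040065 199.2189978452117 [[0.979, -0.204, 0.022], [-0.095, -0.545, -0.833], [0.182, 0.813, -0.553]] [-0.522  0.117  0.768]
```

View pics/top0.png

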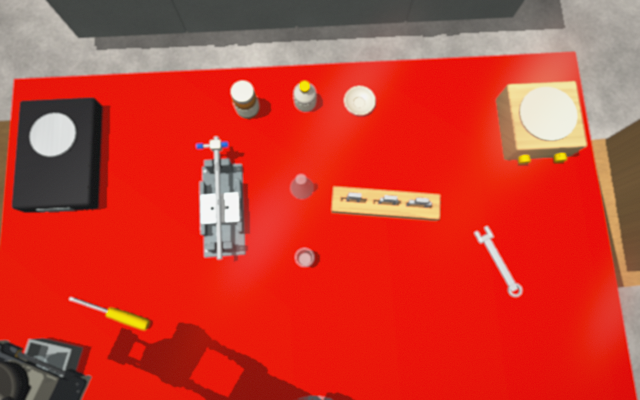

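View pics/side0.png

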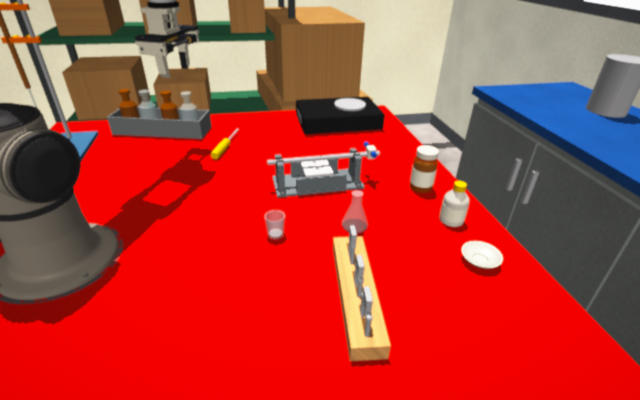

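The top view shows the clamp near (220,207), the rack near (386,203) with bolts at (354,197), (388,199) and (419,202), the flask at (302,187) and the beaker at (305,258). In the side view the flask stands at (355,212), the clamp at (320,175) and the rack at (360,295).

```bash
cat > h.py <<'E'
import numpy as np,cv2
def cloud(c):
    v,u=np.mgrid[0:400,0:640]; z=c['range_z']
    P=np.stack([(u-c['cx'])/c['fx']*z,(v-c['cy'])/c['fy']*z,z],-1)
    W=(P-c['t'])@c['R']; W[z<=0]=np.nan; return W
def rect(W,m):
    p=W[m][:,:2].astype(np.float32)*1000; (cx,cy),(a,b),th=cv2.minAreaRect(p); return np.round([cx,cy,a,b,th,len(p)],1)
E
python3 - <<'E'
from h import *
from cell import grasp_offset; print('go',grasp_offset)
cs={n:dict(np.load(f'{n}0.npz')) for n in('top','side')}
for n,c in cs.items():
    W=cloud(c); X,Y,Z=W[...,0],W[...,1],W[...,2]
    np.save(n+'W.npy',W)
    if n=='top':
        v,u=np.mgrid[0:400,0:640]
        for p in [(220,207),(386,203),(354,197),(388,199),(419,202),(302,187),(305,258)]: print(p,W[p[1],p[0]].round(3))
        R=(u>325)&(u<448)&(v>180)&(v<225)
        print('rack',rect(W,R&(Z>.024)&(Z<.038)))
        for a,b in[(335,371),(372,405),(405,437)]:
            r=R&(u>=a)&(u<b)
            for zl,zh in((.045,.07),(.07,.1)):
                print(a,zl,rect(W,r&(Z>zl)&(Z<zh)) if (r&(Z>zl)&(Z<zh)).sum()>3 else 0)
        C=(u>190)&(u<252)&(v>140)&(v<265)
        for zl,zh in((.01,.03),(.045,.06),(.065,.075),(.075,.1)): print('clamp',zl,rect(W,C&(Z>zl)&(Z<zh)))
        rod=C&(Z>.07)&(Z<.1)
        print(np.nanmax(Z[C]))
        for nm,q in(('flask',(285,320,165,205)),('beaker',(290,322,240,275))):
            r=(u>q[0])&(u<q[1])&(v>q[2])&(v<q[3])&(Z>.015); print(nm,rect(W,r))
    img=c['img'][...,::-1]
    x=(325,175,125,50) if n=='top' else (325,215,75,150)
    A=cv2.resize(img[x[1]:x[1]+x[3],x[0]:x[0]+x[2]],None,fx=5 if n=='top' else 4,fy=5 if n=='top' else 4,interpolation=2)
    x=(185,130,70,140) if n=='top' else (265,135,120,65)
    B=cv2.resize(img[x[1]:x[1]+x[3],x[0]:x[0]+x[2]],None,fx=4,fy=4,interpolation=2)
    cs[n]['v']=(A,B)
(A,B),(D,E)=cs['top']['v'],cs['side']['v']
M=np.zeros((600,800,3),np.uint8)
B=np.rot90(B); 
A=cv2.resize(A,(500,200)); D=np.rot90(D); D=cv2.resize(D,(300,150)); B=cv2.resize(B,(440,220)); E=cv2.resize(E,(360,195))
D=np.rot90(D,-1)
M[:200,:500]=A; M[:300,500:650]=D; M[310:530,:440]=B; M[310:505,440:]=E
cv2.imwrite('pics/z1.png',M)
E
```

```text
go 0.0188
(220, 207) [0.559 0.195 0.055]
(386, 203) [ 0.558 -0.208  0.01 ]
(354, 197) [ 0.561 -0.123  0.084]
(388, 199) [ 0.551 -0.201  0.089]
(419, 202) [ 0.541 -0.274  0.082]
(302, 187) [ 0.598 -0.003  0.055]
(305, 258) [ 0.432 -0.001  0.006]
rack [ 555.2 -202.3  259.7   62.7   82.3 2061. ]
335 0.045 [ 562.5 -122.3   33.2    4.3   80.3   21. ]
335 0.07 [ 565.2 -122.8   30.2   10.    83.1   79. ]
372 0.045 [ 553.5 -204.8   42.5    9.6   79.8   39. ]
372 0.07 [ 555.  -205.6   29.5   11.2   82.9   80. ]
405 0.045 [ 545.2 -278.1   52.2    9.9   81.9   59. ]
405 0.07 [ 545.6 -274.5   38.1   10.7   81.8   81. ]
clamp 0.01 [5.636e+02 1.966e+02 2.283e+02 9.940e+01 5.000e-01 5.720e+02]
clamp 0.045 [ 562.7  197.3  213.4   98.4    1.4 1237. ]
clamp 0.065 [566.7 196.6 261.3  58.3   1.   70. ]
clamp 0.075 [ 574.3  204.8  279.9   74.1    1.5 1019. ]
0.10004336247487802
flask [607.    1.1  49.6  52.9   3.5 377. ]
beaker [430.6   2.   40.   42.6  87.2 130. ]
```

View pics/z1.png

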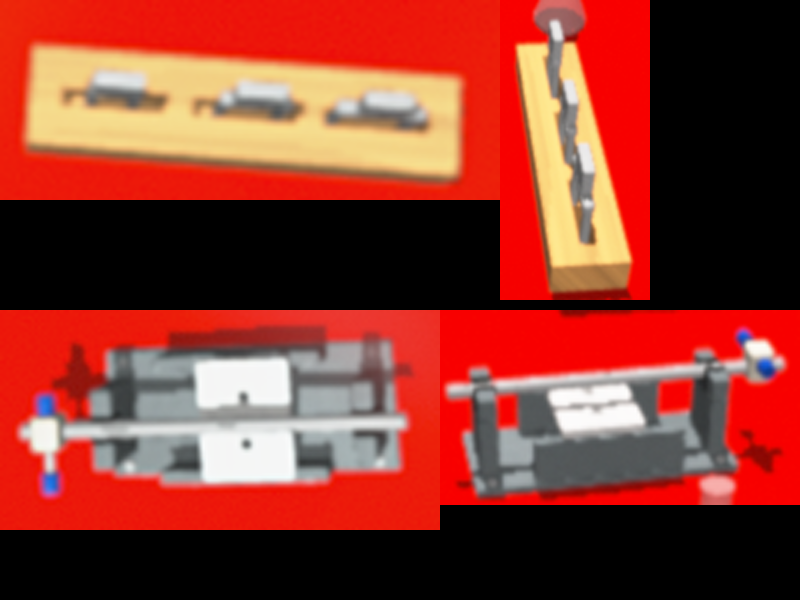

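The crops show that the middle bolt (crossbar about 42 mm) is the medium one. The first is about 33 mm and the last about 52 mm. The plate's holes show as dark spots near (227,207) and (212,208) in the full top image. Next I'll compute the move and the hole positions.

```bash
cat >> h.py <<'E'
def onplane(c,u,v,z):
    d=np.array([(u-c['cx'])/c['fx'],(v-c['cy'])/c['fy'],1.])@c['R']; o=-c['t']@c['R']; return o+d*(z-o[2])/d[2]
def toTool(s,tgt,yaw):
    y=s['tool_rot'][2]; d=np.array(tgt)-s['tool_pos']
    return np.round([d[0]*np.cos(y)+d[1]*np.sin(y), d[0]*np.sin(y)-d[1]*np.cos(y), -d[2], (y-yaw+np.pi)%(2*np.pi)-np.pi],4)
E
python3 - <<'E'
from h import *; from cell import *
print(toTool(observe(),[.5548,-.2055,.13],np.radians(82.4)))
c=dict(np.load('top0.npz')); g=c['img'].min(2).astype(float); W=np.load('topW.npy')
for u0,v0 in((227,207),(212,208)):
    p=g[v0-5:v0+6,u0-5:u0+6]; print(p.astype(int))
    w=np.clip(np.median(p)-25-p,0,None); v,u=np.mgrid[v0-5:v0+6,u0-5:u0+6]
    uu,vv=(w*u).sum()/w.sum(),(w*v).sum()/w.sum(); print(uu,vv,onplane(c,uu,vv,.055).round(4))
m=(g>190); v,u=np.mgrid[0:400,0:640]; m&=(u>195)&(u<248)&(v>180)&(v<235)&(W[...,2]<.062)&(W[...,2]>.048); print('plate',rect(W,m))
# rod axis: near-top points
r=(W[...,2]>.077)&(W[...,2]<.084)&(u>205)&(u<228)&(v>150)&(v<262)&(W[...,0]<.67)
P=W[r][:,:2]; print('rod',np.polyfit(P[:,0],P[:,1],1),len(P),P.mean(0))
l=(W[...,2]>.0)&(u>205)&(u<225)&(v>120)&(v<270);
E
```

```text
[-0.5903 -0.4844  0.0961  1.2806]
[[151 155 187 235 246 246 245 245 245 245 245]
 [152 155 189 236 247 246 245 245 245 245 245]
 [151 156 186 233 246 246 245 245 245 245 245]
 [152 157 177 213 226 223 232 243 245 245 245]
 [152 156 160 166 160 149 185 233 245 245 245]
 [152 154 148 137 114 106 159 228 244 245 245]
 [151 154 155 156 148 149 193 236 245 245 245]
 [152 156 173 204 220 223 235 244 245 245 245]
 [152 158 187 230 244 245 245 245 245 245 245]
 [152 157 190 235 246 246 245 245 245 245 245]
 [152 157 190 236 246 246 245 245 245 245 245]]
223.8997451146984 206.99660152931182 [0.5588 0.1859 0.055 ]
[[245 245 245 245 245 245 245 244 238 221 199]
 [245 245 245 245 245 246 246 245 238 223 207]
 [245 245 245 245 245 245 245 245 238 226 219]
 [245 245 245 240 226 219 231 240 236 227 224]
 [245 245 243 222 166 143 183 227 233 227 225]
 [245 245 240 206 131 104 156 221 232 227 225]
 [245 245 243 222 166 148 191 230 235 229 225]
 [245 245 245 241 227 222 234 242 238 230 225]
 [245 245 245 245 244 244 245 245 239 229 225]
 [245 245 245 245 245 245 245 245 239 229 226]
 [245 245 245 245 245 245 245 244 238 228 225]]
212.0957792207792 207.75324675324674 [0.5584 0.2141 0.055 ]
plate [559.2 198.2  72.4  92.9   0.9 829. ]
rod [-0.00032606  0.1977219 ] 607 [0.55417306 0.19754121]
```

>>> step_arm(
  plan=[
    [-1,-0.59,-0.484,0.096,1.281],
    [-1,-0.59,-0.484,0.096,1.281],
    [-1,-0.59,-0.484,0.096,1.281],
    [-1,-0.59,-0.484,0.096,1.281],
    [-1,-0.59,-0.484,0.096,1.281],
    [-1,-0.59,-0.484,0.096,1.281],
    [-1,-0.59,-0.484,0.096,1.281],
    [-1,-0.59,-0.484,0.096,1.281],
    [-1,-0.59,-0.484,0.096,1.281],
    [-1,-0.59,-0.484,0.096,1.281],
    [-1,-0.59,-0.484,0.096,1.281],
    [-1,-0.59,-0.484,0.096,1.281],
    [-1,-0.59,-0.484,0.096,1.281],
    [-1,-0.59,-0.484,0.096,1.281],
    [-1,-0.59,-0.484,0.096,1.281],
    [-1,-0.59,-0.484,0.096,1.281],
  ],
  grip_force=20,
)

```text
time: 2.1
tool_pos: [0.5546, -0.2034, 0.1311]
tool_rot: [3.142, -0.0, 1.439]
contact_force: [-0.8, -0.2, -0.1]
opening: 0.0919
grip_force: 0.0
```

>>> step_arm(
  plan=[
    [-1,0,0,0.03,0],
    [-1,0,0,0.05,0],
    [-1,0,0,0.066,0],
    [-1,0,0,0.066,0],
    [-1,0,0,0.066,0],
  ],
)

```text
time: 2.72
tool_pos: [0.5554, -0.2047, 0.0655]
tool_rot: [3.14, 0.0, 1.438]
contact_force: [0.5, -0.3, 0.7]
opening: 0.0916
grip_force: 0.0
```

>>> step_arm(
  plan=[
    [1,0,0,0,0],
    [1,0,0,0,0],
    [1,0,0,0,0],
    [1,0,0,0,0],
    [1,0,0,0,0],
    [1,0,0,0,0],
    [1,0,0,0,0],
    [1,0,0,0,0],
  ],
  grip_force=20,
)

```text
time: 3.72
tool_pos: [0.5549, -0.2047, 0.0647]
tool_rot: [-3.142, -0.0, 1.438]
contact_force: [0.3, -0.2, 0.3]
opening: 0.0164
grip_force: 0.0
```

```bash
python3 - <<'E'
from h import *; from cell import *
s=observe(); print(s['opening'],s['tool_pos'])
print(toTool(s,[.5588,.197,.17],np.radians(90.6)))
E
```

```text
0.01640871294376279 [ 0.55485629 -0.20465988  0.06467585]
[ 0.3986 -0.0494 -0.1053 -0.1435]
```

Not quite closed yet, so I'll keep closing.

>>> step_arm(
  plan=[
    [1,0,0,0,0],
    [1,0,0,0,0],
    [1,0,0,0,0],
    [1,0,0,0,0],
  ],
  grip_force=45,
)

```text
time: 4.22
tool_pos: [0.5548, -0.2047, 0.0647]
tool_rot: [-3.142, -0.0, 1.438]
contact_force: [0.2, -0.1, -0.2]
opening: 0.0095
grip_force: 45.0
```

>>> step_arm(
  plan=[
    [1,0,0,-0.03,0],
    [1,0,0,-0.06,0],
    [1,0,0,-0.1,0],
    [1,0,0,-0.125,0],
    [1,0,0,-0.125,0],
  ],
)

```text
time: 4.85
tool_pos: [0.5558, -0.2051, 0.1915]
tool_rot: [3.138, 0.001, 1.438]
contact_force: [-0.2, -0.8, -1.7]
opening: 0.0098
grip_force: 45.0
```

>>> step_arm(
  plan=[
    [1,0.05,-0.006,0,-0.02],
    [1,0.1,-0.012,0,-0.04],
    [1,0.15,-0.018,0,-0.06],
    [1,0.2,-0.024,0,-0.08],
    [1,0.25,-0.03,0,-0.1],
    [1,0.3,-0.036,0,-0.12],
    [1,0.35,-0.043,0,-0.1435],
    [1,0.38,-0.047,0,-0.1435],
    [1,0.3986,-0.0494,0,-0.1435],
    [1,0.3986,-0.0494,0,-0.1435],
    [1,0.3986,-0.0494,0,-0.1435],
    [1,0.3986,-0.0494,0,-0.1435],
  ],
)

```text
time: 6.35
tool_pos: [0.5589, 0.1957, 0.1897]
tool_rot: [-3.142, 0.0, 1.58]
contact_force: [-0.0, -0.4, -1.1]
opening: 0.0095
grip_force: 45.0
```

```bash
python3 - <<'E'
from h import *; from cell import *
s=observe(); print(s['opening'],s['tool_pos'],s['tool_rot'],s['contact_force'])
for n in('top','side'):
    c=read_camera(n); np.savez(n+'1.npz',**c)
    q=(170,110,120,170) if n=='top' else (250,90,150,120)
    i=c['img'][q[1]:q[1]+q[3],q[0]:q[0]+q[2],::-1]
    i=cv2.resize(i,None,fx=3.3,fy=3.3,interpolation=2) if n=='top' else cv2.resize(i,None,fx=2.6,fy=2.6,interpolation=2)
    if n=='top': T=i
M=np.zeros((600,800,3),np.uint8); M[:T.shape[0],:T.shape[1]]=T; M[:i.shape[0],400:400+i.shape[1]]=i
cv2.imwrite('pics/z2.png',M)
E
```

```text
0.009524975770059183 [0.55894803 0.19566194 0.18969469] [-3.14151669e+00  2.55112455e-04  1.57970421e+00] [-0.01527312 -0.39381769 -1.11352193]
```

View pics/z2.png

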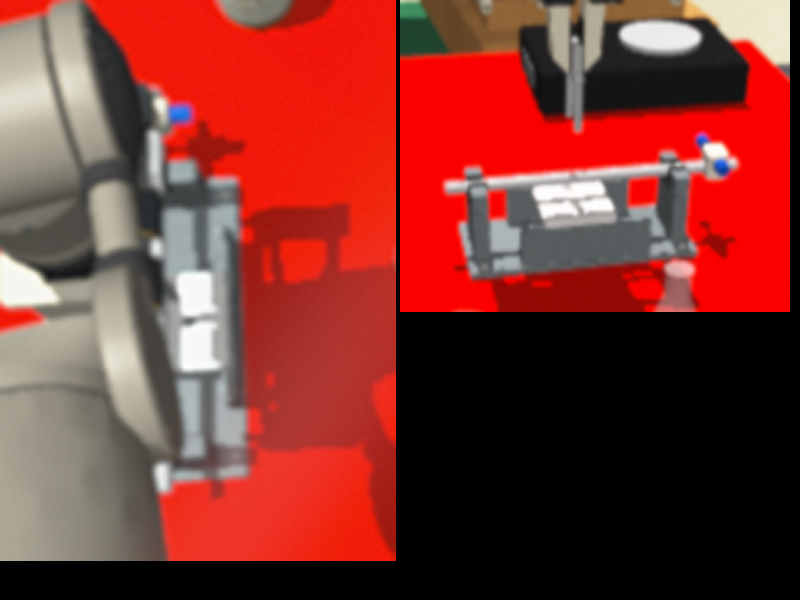

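The arm hides the clamp from the top camera. The side view shows the bolt held upright around (317,135), above the plate at (320,167). Next I'll check alignment in the side image by projecting the models onto it.

```bash
python3 - <<'E'
from h import *
c=dict(np.load('side1.npz'))
def proj(p):
    q=c['R']@np.array(p)+c['t']; return c['fx']*q[0]/q[2]+c['cx'],c['fy']*q[1]/q[2]+c['cy']
k=10; q=(290,92,56,92)
i=c['img'][q[1]:q[1]+q[3],q[0]:q[0]+q[2],::-1]
raw=cv2.resize(i,None,fx=6.5,fy=6.5,interpolation=2); ov=raw.copy()
def P(p): u,v=proj(p); return int((u+.5-q[0])*6.5),int((v+.5-q[1])*6.5)
bx,by,t=.5589,.195,.190-.0547
for s in(-18,18):
    y=by+s/1000
    for dx in(-.004,.004): cv2.line(ov,P([bx+dx,y,t]),P([bx+dx,y,t+.046]),(0,255,0),1)
    h=[P([.5588+.005*np.cos(a),.197+s/1000+.005*np.sin(a),.055]) for a in np.linspace(0,6.28,20)]
    cv2.polylines(ov,[np.array(h)],True,(255,0,0),1)
cv2.polylines(ov,[np.array([P([.5588+a,.197+b,.055]) for a,b in((-.035,-.045),(.035,-.045),(.035,.045),(-.035,.045))])],True,(0,160,255),1)
M=np.hstack([raw,ov]); cv2.imwrite('pics/z3.png',M); print(M.shape)
E
```

```text
(598, 728, 3)
```

View pics/z3.png

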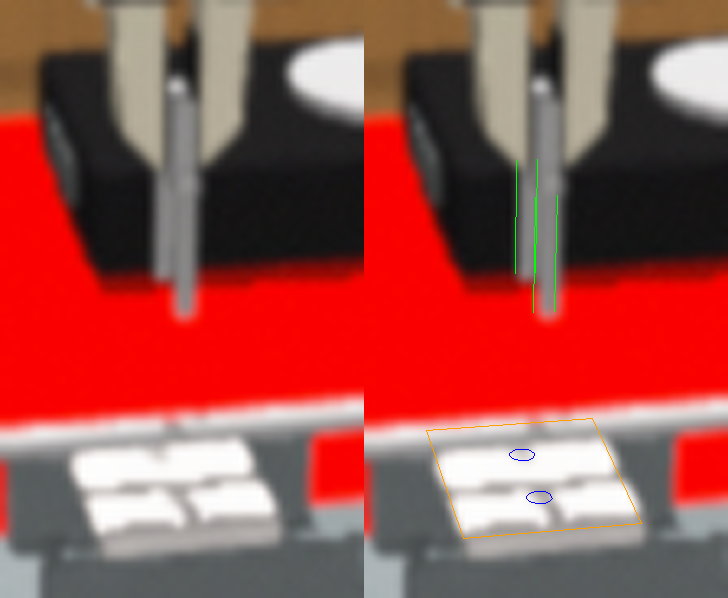

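```bash
python3 - <<'E'
from h import *
c0=dict(np.load('side0.npz')); c1=dict(np.load('side1.npz')); np.set_printoptions(linewidth=200)
def proj(c,p):
    q=c['R']@np.array(p)+c['t']; return np.array([c['fx']*q[0]/q[2]+c['cx'],c['fy']*q[1]/q[2]+c['cy']])
for s in(-1,1):
    u,v=proj(c0,[.5588,.197+s*.018,.055]); print('hole',s,u.round(2),v.round(2))
g=c0['img'].min(2).astype(int); print('cols 308-328 rows 157-176'); print(g[157:177,306:330])
g=c1['img'].astype(int)
for s in(-1,1):
    print('tip',s,proj(c1,[.5589,.195+s*.018,.1353]).round(2))
print(g[118:144,310:324].max(2))
print(c1['range_z'][118:144,310:324].round(3)[::3])
E
```

```text
hole -1 316.49 168.02
hole 1 313.82 161.47
cols 308-328 rows 157-176
[[189 194 209 213 211 209 208 206 205 202 201 202 200 197 191 190 193 193 191 187 183 180 176 174]
 [202 202 204 202 198 195 192 190 186 182 179 175 173 170 167 166 163 161 159 161 156 148 141 138]
 [174 172 170 166 165 164 161 159 156 157 159 158 159 161 165 171 172 170 173 185 179 145 117 111]
 [161 164 164 164 171 171 165 163 161 175 197 205 207 213 218 225 226 226 228 235 230 183 118  91]
 [213 216 217 218 225 223 208 193 187 207 235 243 245 245 246 247 247 247 247 249 247 228 153  94]
 [247 247 247 246 247 246 238 222 208 218 241 248 249 249 250 250 250 250 250 250 250 243 187 110]
 [251 250 250 250 250 250 248 243 237 238 246 249 250 250 249 249 249 249 248 249 249 245 201 123]
 [251 250 249 249 249 249 249 248 247 246 248 248 248 248 247 241 238 237 236 237 237 231 184 124]
 [250 248 242 237 237 237 238 237 237 236 236 237 236 236 230 201 183 183 188 191 192 189 169 145]
 [239 234 204 184 181 181 184 190 191 188 181 181 184 187 184 169 164 177 204 215 216 217 217 207]
 [197 190 175 166 164 163 176 205 210 191
[... 2613 characters left out ...]
66]
 [1.262 1.261 1.259 1.263 0.942 0.943 0.907 0.904 0.902 0.904 0.907 1.266 1.267 1.269]
 [1.261 1.262 1.266 1.27  0.947 0.948 0.946 0.911 0.908 0.908 1.272 1.275 1.279 1.269]
 [1.269 1.268 1.277 1.275 0.952 0.948 0.955 0.914 0.91  0.912 1.28  1.275 1.277 1.282]
 [1.275 1.274 1.278 1.281 0.955 0.957 0.955 0.917 0.917 0.917 1.283 1.285 1.285 1.286]
 [1.281 1.283 1.283 1.284 0.96  0.958 0.958 0.923 0.92  0.923 1.297 1.297 1.291 1.288]
 [1.281 1.279 1.279 1.279 1.283 1.28  1.282 0.925 0.925 0.927 1.282 1.279 1.279 1.277]
 [1.261 1.258 1.256 1.26  1.259 1.265 1.258 0.93  0.93  0.93  1.262 1.261 1.258 1.262]
 [1.244 1.242 1.241 1.243 1.241 1.244 1.242 1.246 1.244 1.24  1.242 1.24  1.243 1.243]]
```

The side view puts the bolt about 1 mm too far in +x and 1.5 mm short in y. I'll correct both while descending to just above the plate.

>>> step_arm(
  plan=[
    [1,0.0015,-0.001,0.02,0],
    [1,0.0015,-0.001,0.04,0],
    [1,0.0015,-0.001,0.055,0],
    [1,0.0015,-0.001,0.065,0],
    [1,0.0015,-0.001,0.073,0],
    [1,0.0015,-0.001,0.073,0],
    [1,0.0015,-0.001,0.073,0],
    [1,0.0015,-0.001,0.073,0],
  ],
)

```text
time: 7.45
tool_pos: [0.558, 0.1986, 0.1173]
tool_rot: [3.141, -0.0, 1.581]
contact_force: [-0.1, 0.1, -1.2]
opening: 0.0101
grip_force: 45.0
```

```bash
python3 - <<'E'
from h import *; from cell import *
s=observe(); print(s['tool_pos'].round(4),s['tool_rot'],s['contact_force'].round(1))
c=read_camera('side'); np.savez('side2.npz',**c)
q=(285,115,60,70); i=c['img'][q[1]:q[1]+q[3],q[0]:q[0]+q[2],::-1]
cv2.imwrite('pics/z4.png',cv2.resize(i,None,fx=8.5,fy=8.5,interpolation=2))
E
```

```text
[0.558  0.1986 0.1173] [ 3.14051756e+00 -2.72644550e-04  1.58139105e+00] [-0.1  0.1 -1.2]
```

View pics/z4.png

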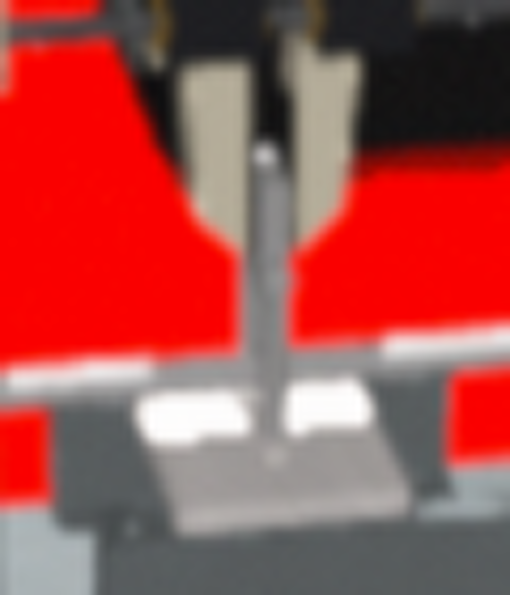

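>>> step_arm(
  plan=[
    [1,-0.0008,0,0.002,0],
    [1,-0.0008,0,0.004,0],
    [1,-0.0008,0,0.006,0],
    [1,-0.0008,0,0.008,0],
    [1,-0.0008,0,0.009,0],
    [1,-0.0008,0,0.009,0],
  ],
)

```text
time: 8.25
tool_pos: [0.5578, 0.1978, 0.1077]
tool_rot: [3.141, -0.0, 1.581]
contact_force: [0.5, -0.1, -1.3]
opening: 0.0098
grip_force: 45.0
```

>>> step_arm(
  plan=[
    [1,0,0,0.001,0],
    [1,0,0,0.002,0],
    [1,0,0,0.003,0],
    [1,0,0,0.004,0],
    [1,0,0,0.004,0],
  ],
)

```text
time: 8.88
tool_pos: [0.5578, 0.1977, 0.1036]
tool_rot: [3.141, -0.0, 1.581]
contact_force: [0.3, 0.9, -1.3]
opening: 0.0097
grip_force: 45.0
```

>>> step_arm(
  plan=[
    [1,0,0,0.0015,0],
    [1,0,0,0.003,0],
    [1,0,0,0.0045,0],
    [1,0,0,0.006,0],
    [1,0,0,0.0075,0],
    [1,0,0,0.009,0],
    [1,0,0,0.0105,0],
    [1,0,0,0.0115,0],
    [1,0,0,0.0115,0],
  ],
)

```text
time: 10.0
tool_pos: [0.5578, 0.1977, 0.0921]
tool_rot: [3.142, -0.0, 1.581]
contact_force: [1.2, 2.7, -1.4]
opening: 0.0099
grip_force: 45.0
```

```bash
python3 - <<'E'
from h import *; from cell import *
s=observe(); print(s['torque'].round(2))
c=read_camera('side')
q=(270,110,90,80); i=c['img'][q[1]:q[1]+q[3],q[0]:q[0]+q[2],::-1]
cv2.imwrite('pics/z5.png',cv2.resize(i,None,fx=7,fy=7,interpolation=2))
E
```

```text
[ 0.34 -0.3  -0.  ]
```

View pics/z5.png

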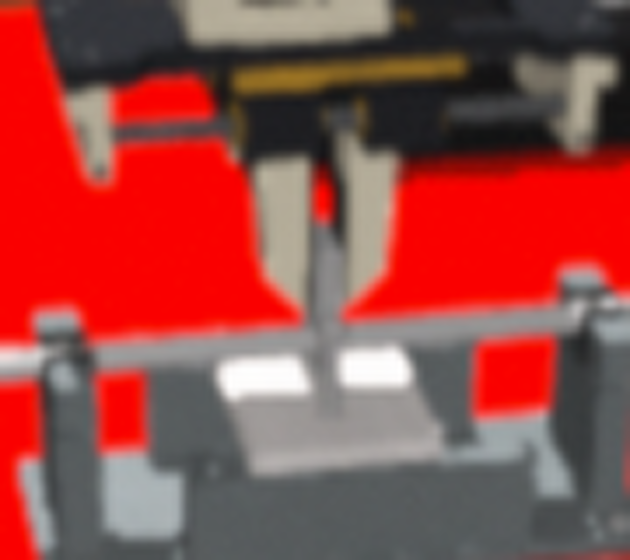

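The legs are in the holes: the front leg passes through the plate at about (328,405) in this crop. I'll ease sideways slightly to relieve the side force and start pressing.

>>> step_arm(
  plan=[
    [1,0.0005,0.0002,0.001,0],
    [1,0.0005,0.0002,0.002,0],
    [1,0.0005,0.0002,0.003,0],
    [1,0.0005,0.0002,0.004,0],
    [1,0.0005,0.0002,0.005,0],
    [1,0.0005,0.0002,0.005,0],
  ],
)

```text
time: 10.8
tool_pos: [0.5578, 0.198, 0.0881]
tool_rot: [3.141, 0.0, 1.581]
contact_force: [-1.8, -0.2, 5.8]
opening: 0.0098
grip_force: 45.0
```

>>> step_arm(
  plan=[
    [1,0,0,0.0005,0],
    [1,0,0,0.001,0],
    [1,0,0,0.0015,0],
    [1,0,0,0.002,0],
    [1,0,0,0.0025,0],
    [1,0,0,0.003,0],
    [1,0,0,0.0035,0],
    [1,0,0,0.004,0],
    [1,0,0,0.004,0],
  ],
)

```text
time: 11.92
tool_pos: [0.5578, 0.198, 0.0841]
tool_rot: [3.141, 0.0, 1.581]
contact_force: [-2.6, -1.2, 5.9]
opening: 0.0098
grip_force: 45.0
```

>>> step_arm(
  plan=[
    [1,0,0.0,0.0005,0],
    [1,0,0,0.001,0],
    [1,0,0,0.0015,0],
    [1,0,0,0.002,0],
    [1,0,0,0.002,0],
  ],
)

```text
time: 12.55
tool_pos: [0.5578, 0.198, 0.0822]
tool_rot: [3.141, 0.0, 1.581]
contact_force: [-2.7, -0.7, 7.2]
opening: 0.0099
grip_force: 45.0
```

>>> step_arm(
  plan=[
    [1,0,0,0.0005,0],
    [1,0,0,0.001,0],
    [1,0,0,0.001,0],
    [1,0,0,0.001,0],
  ],
)

```text
time: 13.05
tool_pos: [0.5578, 0.198, 0.0814]
tool_rot: [3.141, 0.0, 1.581]
contact_force: [-2.8, -0.3, 8.3]
opening: 0.0101
grip_force: 45.0
```

>>> step_arm(
  plan=[
    [1,0,0,0.0005,0],
    [1,0,0,0.001,0],
    [1,0,0,0.001,0],
    [1,0,0,0.001,0],
  ],
)

```text
time: 13.55
tool_pos: [0.5579, 0.198, 0.0813]
tool_rot: [3.141, 0.0, 1.581]
contact_force: [-5.0, -1.5, 14.6]
opening: 0.0102
grip_force: 45.0
```

>>> step_arm(
  plan=[
    [1,0,0,0.0005,0],
    [1,0,0,0.0005,0],
    [1,0,0,0.0005,0],
  ],
)

```text
time: 13.92
tool_pos: [0.5579, 0.198, 0.0812]
tool_rot: [3.14, 0.0, 1.581]
contact_force: [-6.5, -2.3, 16.7]
opening: 0.0097
grip_force: 45.0
```

>>> step_arm(
  plan=[
    [1,0,0,-0.001,0],
    [1,0,0,-0.0022,0],
    [1,0,0,-0.0022,0],
  ],
)

```text
time: 14.3
tool_pos: [0.5578, 0.198, 0.0814]
tool_rot: [3.142, 0.0, 1.581]
contact_force: [-2.2, -0.3, 6.6]
opening: 0.0096
grip_force: 45.0
```

>>> step_arm(
  plan=[
    [1,0,0,-0.0008,0],
    [1,0,0,-0.0008,0],
    [0.3,0,0,-0.0008,0],
    [0.3,0,0,-0.0008,0],
    [0.3,0,0,-0.0008,0],
    [0.3,0,0,-0.0008,0],
    [0.3,0,0,-0.0008,0],
    [0.3,0,0,-0.0008,0],
  ],
)

```text
time: 15.3
tool_pos: [0.558, 0.1982, 0.0818]
tool_rot: [3.141, -0.0, 1.581]
contact_force: [-0.8, 0.3, 0.2]
opening: 0.0322
grip_force: 0.0
```

Released. Now I'll retract and then move aside so the top camera can check.

>>> step_arm(
  plan=[
    [0.3,0,0,-0.02,0],
    [0.3,0,0,-0.05,0],
    [0.3,0,0,-0.09,0],
    [0.3,0,0,-0.13,0],
    [0.3,0,0,-0.13,0],
    [0.3,-0.05,-0.05,-0.15,0],
    [0.3,-0.1,-0.1,-0.15,0],
    [0.3,-0.15,-0.13,-0.15,0],
    [0.3,-0.2,-0.13,-0.15,0],
    [0.3,-0.25,-0.13,-0.15,0],
    [0.3,-0.25,-0.13,-0.15,0],
    [0.3,-0.25,-0.13,-0.15,0],
  ],
)

```text
time: 16.8
tool_pos: [0.4302, -0.0527, 0.2311]
tool_rot: [-3.14, -0.001, 1.581]
contact_force: [-0.3, -0.3, -0.2]
opening: 0.0321
grip_force: 0.0
```

```bash
python3 - <<'E'
from h import *; from cell import *
T=read_camera('top'); S=read_camera('side')
W=cloud(T); v,u=np.mgrid[0:400,0:640]
m=(u>190)&(u<252)&(v>185)&(v<232)&(W[...,2]>.09)&(W[...,2]<.13); print('lug',rect(W,m) if m.sum()>3 else m.sum(), np.nanmedian(W[m][:,2]) if m.sum() else 0)
r=(W[...,2]>.06)&(W[...,2]<.088)&(u>210)&(u<222)&(((v>217)&(v<245))|((v>165)&(v<190))); print('rod z',np.nanpercentile(W[r][:,2],[50,80,95]))
W0=np.load('topW.npy'); print('before',np.nanpercentile(W0[(W0[...,2]>.06)&(W0[...,2]<.088)&(u>210)&(u<222)&(((v>217)&(v<245))|((v>165)&(v<190)))][:,2],[50,80,95]))
a=cv2.resize(T['img'][120:275,180:450,::-1],None,fx=2.9,fy=2.9,interpolation=2)[:,:780]
b=S['img'][130:200,250:390,::-1]; b=cv2.resize(b,None,fx=2,fy=2,interpolation=2)
M=np.zeros((600,800,3),np.uint8); M[:a.shape[0],:a.shape[1]]=a; M[452:452+b.shape[0],:b.shape[1]]=b
cv2.imwrite('pics/z6.png',M)
E
```

```text
lug [557.6 193.2  29.7  11.   89.8  73. ] 0.10554425690515797
rod z [0.07255294 0.07504775 0.0794856 ]
before [0.08050636 0.08241201 0.08403116]
```

View pics/z6.png

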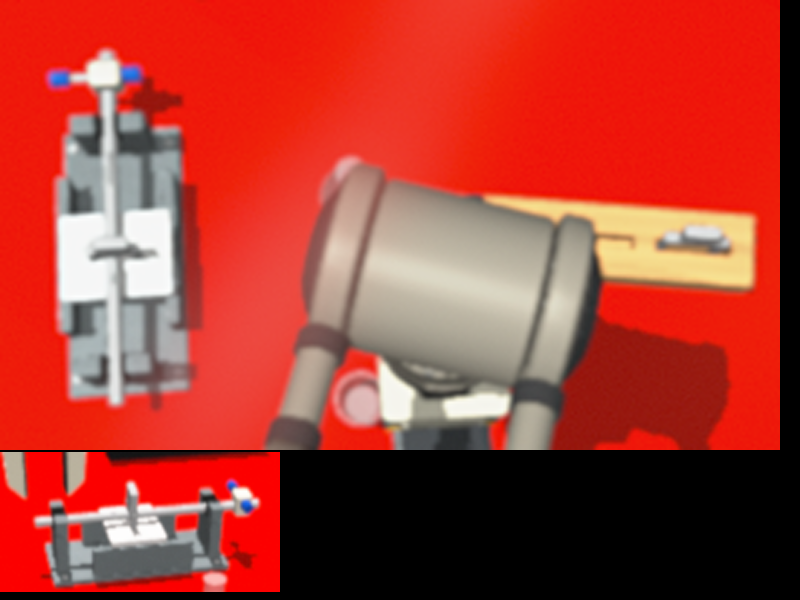

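The rod is 8 mm lower. The U-bolt stands straddled at the right height (lug top about 0.106 m, expected 0.107), and the flask and beaker stand untouched at (345,175) and (358,397). The arm is clear of everything.

```bash
python3 -c "
from cell import *
print(hand_in())"
```

```text
the job is handed in; nothing more can be done
None
```

The medium U-bolt is through both plate holes with its crossbar on the rod, which is fully down (8 mm lower). The push peaked at about 17 N, the bolt was released, and the job was handed in at about 17 s.

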